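# Swing a vial tray into its catch and bolt it

### The arm

A 6-joint arm with a two-finger parallel gripper is mounted at the origin on the work surface. World frame = base frame: x ahead of the robot, y to its left, z up, the work surface at z = 0. Lengths are in m, angles in degrees, forces in N, time in s.
With the tool pointing down it reaches from about 0.3 to 0.775 m from the base axis. Payload 14.6 kg.
Tool frame: the origin (TCP) lies midway between the tips of the shut fingers; the grasp point (between the pads) lies 19 mm behind it; x points along the fingers, z is the direction in which the jaws open and shut, and the axes are right-handed (so a half turn about x gives the same grasp; the last joint's range is limited). The gripper opens to 85 mm and grips with 20 to 120 N. Pads are 22 mm wide; open, the fingers measure 114 mm over their backs; the gripper's body (76 mm by 85 mm) begins 54 mm behind the grasp point. The pads swing forward as they close: fully open they stand 13 mm farther back than shut.
Start: joints at [59.553, 17.183, 87.147, -0, 75.671, -3.816], TCP at [0.247, 0.492, 0.231] pointing down, gripper open.
Joint ranges: [-173.82, 173.82], [-45.26, 126.66], [13.44, 144.39], [-59.66, 239.66], [0, 175.72], [-146.38, 146.38]. Speed limits (degrees/s): [127.2, 127.2, 147.25, 180, 180, 180].

### API

Orientations are given as a 3x3 rotation matrix whose columns are the frame's x, y, z axes.
In Python, from station import read_state, imaging, ticket gives the robot as it stands.
- The arm moves only by the tool step_arm, never from a script. Its argument "increments" is a list of rows, each a list of 5 numbers: the gripper's target within -1 to 1 (fully open at 1, half-way at 0, shut at -1), then the shift along the tool's x, y, z in mm, then the turn about the tool's x in rad. In form: [[hand, x, y, z, twist], ...]. A call has 1 to 8 rows; each row is the pose to reach, as a shift and turn from the pose measured when the call began, along the tool's axes at that moment; what a row does not reach only later rows make up. A row lasts 1/12 s, in which the tool goes at most 41.7 mm and 7.16 degrees, less where a joint would pass 70% of its speed; a pose out of reach is approached as far as the arm can. A call with a gripper value outside its range is refused whole. The fingers move at their own pace and stop on an object; "squeeze" is the grip in N (left out, the last holds). Time passes only in rows, so rows that repeat a pose let the fingers close. It gives the time, the measured TCP pose, the force and the opening at its end, in the units of the state.
- read_state(): the state, without advancing time (a new reading comes with each control period).
- imaging.camera(name): name is "scene" or "side" or "wrist"; returns the picture (400x640x3 uint8, red, green, blue); there is no depth.
- imaging.get_calibration(name): a dict with "K" (3x3 intrinsics, pixels), "R" (3x3) and "t" (3): a world point X has camera coordinates R X + t; the wrist camera has in their place "T_tool_cam" (4x4, takes a point from camera to tool coordinates, whose origin is the TCP and whose axes are the tool frame's). Camera axes: x right, y down, z forward; pixel columns grow to the right and rows downward; lengths in m; the calibration is good to about 2 mm. A picture is of the moment at which its call begins: read the wrist's pose just before it. get_calibration takes no time and is no camera call.
- ticket.hand_in(): hands the job in, once; it reports no verdict.
The state is a dict: "t": time; "joint_positions": joint angles; "joint_vel": joint speeds; "tau": joint torques, N m; "tcp_pos": TCP position; "tcp_rot": TCP orientation; "wrist_force": force on the tool from outside, world axes, zero at the start; "wrist_torque": the same for the moment, N m; "finger_gap": finger opening in m.
Only numpy, scipy, OpenCV 4.12 (cv2) and the standard library are available. Lean on these libraries where they do the work, as an engineer would, in place of code of your own. Each camera call takes 0.05 s, during which the arm holds its last target.

### The job

Swing the long vial tray round on its pivot post, pushing it sideways with shut fingers near its free end, until it clicks past the sprung catch tooth and stays there; it is delicate, so never press on it with more than 20 N and do not lift or tip it. Then push the bolt at that end fully across over the tray's end tongue, let go, and leave the bottle, beaker and jar where they are.

Things in the scene. Friction and masses are not known exactly. Their poses are not given: they have to be found in the camera images.
- dock: Fixed grey deck plate, 260 x 390 mm, slick, top 8 mm above the bench. Origin on the bench, on the docked tray's centre line; +y runs along that line towards the pivot post, +x is the way the tray's free end swings home (away from the robot, within the dock's yaw of 0.2 rad). The plate spans x -165 to 95, y -235 to 155 mm.
- post (a point): Foot of the fixed upright pivot post, 8 mm above the bench, at dock x 0, y 110 mm. The post is 11 mm thick and its top is 54 mm above the bench.
- tray: Loose aluminium tray, 0.3 to 0.65 kg, its hole (1 mm play) on the post. Origin: hole axis, underside. It runs along its own -y: body x -30 to 30, y -25 to -215, z 0 to 40 mm, fixed vials up to z 58 inside that; lug 50 x 50 x 14 mm round the hole. Starts turned -0.25 to -0.42 rad from the dock's yaw: push its -x side towards +x. Docked, it is within 0.08 rad of the dock's yaw.
- tray_end (a point): Mid-tip of the steel tongue at the tray's free end: tray frame x 0, y -240, z 16 mm. The tongue is 24 mm wide (x), spans y -215 to -240 and z 8 to 24 mm. Docked, the tip is at dock x between -15 and 15 mm.
- latch (a joint): Sprung catch tooth in the tongue's path, its value in m: 0 out, up to 0.009 pushed in (to dock -y; it is greased). The tongue meets its slope some 35 mm before the docked place, pushes it in by 4 to 5 mm (some 5 to 9 N near the tray's end, more if pushed nearer the post); then it springs out behind the tongue and holds it.
- catch (a point): Nominal place of the tooth's point: dock x -14, y -124, 24 mm above the bench. Tooth and buffer are set together by hand: both may really stand swung about the post by up to 0.05 rad either way (12 mm along dock x here). This point does not show that setting, so find the click and the stop by feel.
- buffer (a point): Nominal face of the rubber buffer behind the docked tray: dock x 29, y -80 mm, 30 mm above the bench; swung about the post with the tooth by the same unreported angle. It gives 2 mm at 3 N/mm and then is a hard stop: about 1 mm after the click the tray goes no farther.
- bolt (a joint): Sliding bolt beyond the tray's free end: steel plate 32 x 69 x 5 mm, underside 36 mm above the bench, which passes over the tongue. Value in m: 0 drawn back, 0.025 fully across (hard stop). It slides along dock +y, needs 2.5 N, stays where it is left; starts at 0 to 0.004.
- bolt_tab (a point): Middle of the top of the bolt's upright black tab, which moves with it. The tab is 36 mm wide (dock x), 10 mm thick (dock y), and stands from 41 to 81 mm above the bench. Push its dock -y side, towards dock +y.
- reagent_bottle: Amber glass bottle, 64 mm across, 150 mm high, standing left of the dock; leave alone. Origin at its base.
- beaker: Empty glass beaker, 70 mm across, 85 mm high, standing right of the dock; leave alone. Origin at its base.
- septa_jar: Small lidded jar, 56 mm across, 60 mm high, standing beyond the dock; leave alone. Origin at its base.

How it is judged (in metres and radians):
On the way, in this order (a step that is already met when the one before it is completed fails the run):
1. the tongue is past the catch tooth, which has sprung out again behind it (x of tray_end in the frame of dock above -0.0165 m and value of joint latch below 0.0025 m), for 0.2 s.
2. the bolt is fully across (value of joint bolt above 0.0225 m), for 0.2 s.
At the end, for the whole second after the job is handed in: The tray lies flat on the deck, at rest, its tongue past the catch tooth (tongue tip at most 16.5 mm short of the nominal docked line) and the tooth sprung out again to within 2.5 mm; the bolt is across to within 2.5 mm of its stop (all of step 1 and value of joint bolt above 0.0225 m and linear speed of tray below 0.01 m/s and z of tray in the frame of dock below 0.012 m); the robot touches nothing.
It fails at once if the gripper presses on the tray with more than 20 N (contact force between the fingers and tray above 20 N).
It fails at once if the rest of the arm presses on the tray with more than 20 N (contact force between the arm and tray above 20 N).
It fails at once if the tray is lifted or tipped (z of tray in the frame of dock above 0.02 m or angle between tray's own z axis and vertical above 0.12 rad).
It fails at once if the bottle, beaker or jar is disturbed (distance of any of reagent_bottle, beaker, septa_jar from where it was at the start of the episode above 0.02 m).
It also fails if it takes over 48 s, if anything falls off the work surface, if the arm or the gripper's body presses on something with over 40 N, if the wrist force passes 120 N, or if a joint passes its speed limit or range.

## Working session

There is one attempt and no reset: what is moved stays moved. The work goes in short steps, Python scripts to look and compute and a tool call to move; the robot and the scene stay as the last step left them, time stands still between calls to the robot, and variables do not carry over. Pictures are saved under pics/ and viewed, and the job is handed in when it is done.

Besides the shell and the picture viewer there is one more tool, called after "Emit:" by a JSON object that holds its "fn" and its "kwargs". step_arm: Moves the arm, as the interface text tells. Its arguments: {"type":"object","properties":{"increments":{"type":"array"},"squeeze":{"type":"number"}},"required":["increments"]}

```bash
mkdir -p pics; ls; python3 - <<'E'
from station import read_state, imaging
import cv2,numpy as np
s=read_state(); print({k:np.round(v,3).tolist() for k,v in s.items()})
for n in("scene","side","wrist"):
    c=imaging.get_calibration(n); print(n,{k:np.round(v,4).tolist() for k,v in c.items() if k!='x'})
    im=imaging.camera(n); cv2.imwrite(f"pics/{n}0.png",cv2.cvtColor(im,cv2.COLOR_RGB2BGR))
E
```

```text
pics
{'t': 0.0, 'joint_positions': [59.554, 17.217, 87.181, -0.002, 75.671, -3.817], 'joint_vel': [0.008, -0.002, -0.026, 0.107, 0.037, 0.044], 'tau': [0.002, -54.348, -36.181, 0.0, 0.004, 0.0], 'tcp_pos': [0.246, 0.491, 0.231], 'tcp_rot': [[-0.001, -0.894, 0.448], [-0.001, 0.448, 0.894], [-1.0, 0.0, -0.001]], 'wrist_force': [-0.982, -0.604, -0.602], 'wrist_torque': [-0.0, -0.022, 0.006], 'finger_gap': 0.086}
scene {'K': [[393.6324, 0.0, 317.0908], [0.0, 393.6324, 206.6911], [0.0, 0.0, 1.0]], 'R': [[-0.278, 0.9606, -0.004], [0.6545, 0.1864, -0.7327], [-0.703, -0.2063, -0.6806]], 't': [0.2184, -0.3337, 1.5895]}
side {'K': [[496.0073, 0.0, 311.1922], [0.0, 496.0073, 204.9426], [0.0, 0.0, 1.0]], 'R': [[0.7947, -0.6069, 0.0122], [-0.3529, -0.4782, -0.8043], [0.4939, 0.6348, -0.5942]], 't': [-0.5257, 0.2684, 1.3815]}
wrist {'K': [[355.193, 0.0, 320.6134], [0.0, 355.193, 198.1257], [0.0, 0.0, 1.0]], 'T_tool_cam': [[-0.0003, -0.3183, 0.948, -0.141], [0.0012, -0.948, -0.3183, 0.0822], [1.0, 0.0011, 0.0006, 0.0], [0.0, 0.0, 0.0, 1.0]]}
```

View pics/scene0.png

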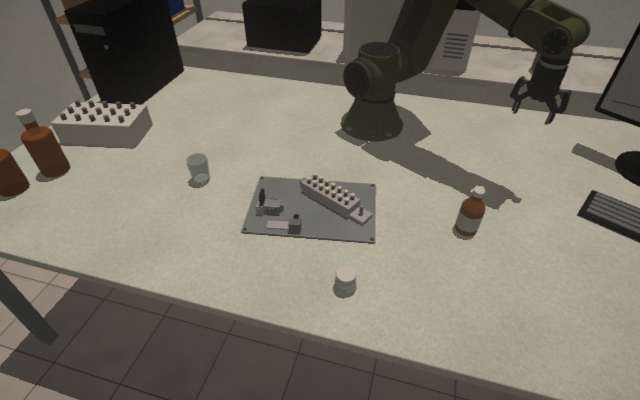

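View pics/side0.png

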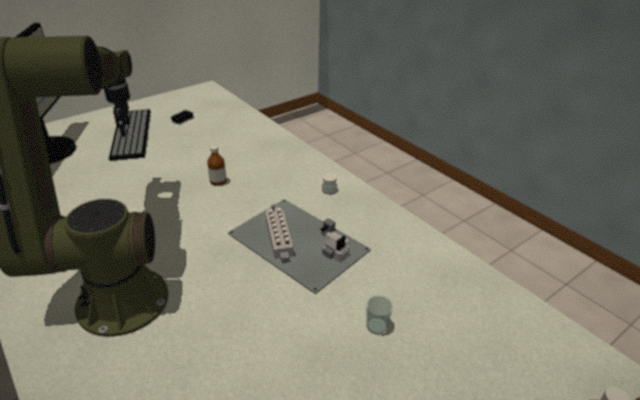

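View pics/wrist0.png

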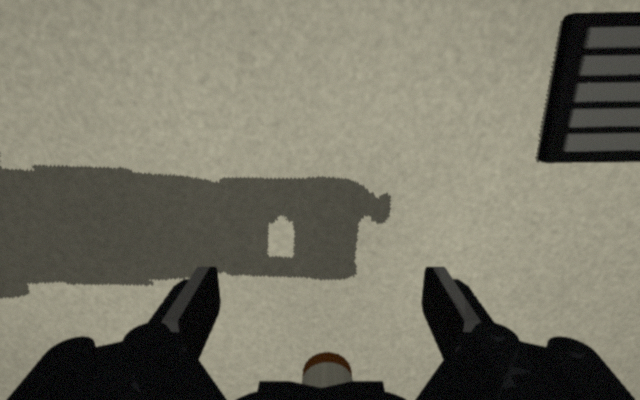

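```bash
cat > h.py <<'E'
import numpy as np,cv2
from station import read_state, imaging
def cal(n):
    c=imaging.get_calibration(n); 
    return np.array(c["K"]),np.array(c["R"]),np.array(c["t"])
def ray(n,uv,z):
    K,R,t=cal(n); d=R.T@np.linalg.solve(K,[uv[0],uv[1],1]); o=-R.T@t
    return o+d*(z-o[2])/d[2]
def proj(n,X):
    K,R,t=cal(n); p=K@(R@np.asarray(X)+t); return p[:2]/p[2]
E
python3 - <<'E'
from h import *
for n,(x0,x1,y0,y1) in {"scene":(235,385,165,245),"side":(222,376,192,298)}.items():
    im=cv2.imread(f"pics/{n}0.png")
    cr=im[y0:y1,x0:x1]; cv2.imwrite(f"pics/{n}crop.png",cv2.resize(cr,None,fx=5,fy=5,interpolation=cv2.INTER_CUBIC))
    g=cv2.cvtColor(cr,cv2.COLOR_BGR2LAB); print(n,g[5,5],g[40,30],g[60,100])
E
```

```text
scene [181 127 139] [132 130 131] [118 127 132]
side [183 125 140] [115 125 133] [ 88 128 132]
```

View pics/scenecrop.png

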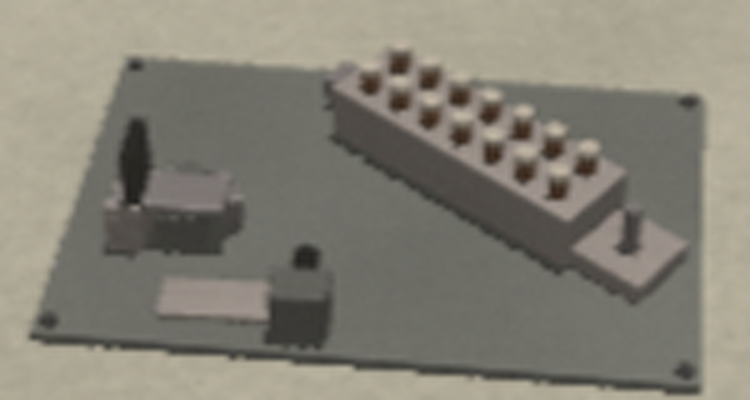

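View pics/sidecrop.png

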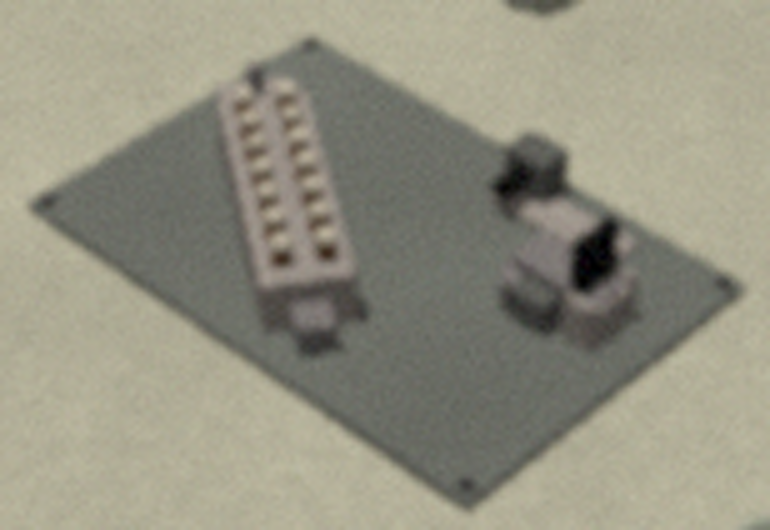

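```bash
python3 - <<'E'
from h import *
def px(n,p):
    o=np.array({"scene":(235,165),"side":(222,192)}[n]); return (np.array(p)+.5)/5-.5+o
loc=np.array([[-165,-235],[-165,155],[95,155],[95,-235]])/1e3
P={"scene":[(127,58),(705,95),(700,384),(32,333)],"side":[(468,506),(32,206),(312,38),(743,290)]}
fits={}
A=[];B=[]
for n,pts in P.items():
    W=np.array([ray(n,px(n,p),.008)[:2] for p in pts]); print(n,W.round(4).tolist())
    def fit(L,W):
        lc=L-L.mean(0);wc=W-W.mean(0);H=lc.T@wc
        th=np.arctan2(H[0,1]-H[1,0],H[0,0]+H[1,1]); R=np.array([[np.cos(th),-np.sin(th)],[np.sin(th),np.cos(th)]])
        o=W.mean(0)-R@L.mean(0); return th,o,W-(L@R.T+o)
    th,o,r=fit(loc,W); print("yaw",th,"o",o,"res mm",(r*1e3).round(1).tolist()); A.append(W)
th,o,r=fit(loc,(A[0]+A[1])/2); print("comb",th,o,(r*1e3).round(1).tolist())
R=np.array([[np.cos(th),-np.sin(th)],[np.sin(th),np.cos(th)]])
D=lambda X:(R.T@(X[:2]-o))*1e3
for name,n,p,z in [("posttop","scene",(633,208),.054),("posttop","side",(258,72),.054),
  ("tabtop","scene",(137,120),.081),("tabtop","side",(607,222),.081),
  ("traytop nearfreeR","scene",(332,87),.048),("traytop +x pivot corner","scene",(568,222),.048),("traytop -x pivot","scene",(625,172),.048),
  ("tray free -x?","side",(262,290),.048),("tray free +x","side",(355,280),.048),("tray piv -x","side",(218,88),.048),("tray piv +x","side",(300,80),.048),("tonguetip","side",(315,330),.032)]:
    print(name,n,D(ray(n,px(n,p),z)).round(1))
# objects
for name,a in {"bottle":(468,232),"beaker":(200,180),"jar":(345,290)}.items(): w=ray("scene",a,0); print(name,w.round(3),D(w).round())
np.savez("dock.npz",th=th,o=o)
E
```

```text
scene [[0.4465, -0.2992], [0.3785, 0.0835], [0.6331, 0.1252], [0.7003, -0.2549]]
yaw 0.17294091893339836 o [ 0.56719698 -0.04095736] res mm [[1.4, 1.6], [0.5, 0.1], [-1.0, -2.9], [-0.9, 1.2]]
side [[0.4455, -0.3014], [0.3802, 0.0778], [0.6335, 0.1232], [0.6965, -0.2591]]
yaw 0.16852121290922786 o [ 0.56670315 -0.04455931] res mm [[2.0, 2.5], [2.1, -2.8], [-0.8, -1.0], [-3.3, 1.2]]
comb 0.1707359690761246 [ 0.56694991 -0.04275809] [[1.7, 2.0], [1.3, -1.3], [-0.9, -1.9], [-2.1, 1.2]]
posttop scene [  1.1 110.5]
posttop side [ -2.6 104.5]
tabtop scene [ -15.3 -186.2]
tabtop side [  13.4 -184. ]
traytop nearfreeR scene [-98.1 -81.8]
traytop +x pivot corner scene [10.7 73.2]
traytop -x pivot scene [-36.9 105. ]
tray free -x? side [-147.4  -50.5]
tray free +x side [-102.4  -84.6]
tray piv -x side [-28.  116.8]
tray piv +x side [16.  83.7]
tonguetip side [-138.3  -86.1]
bottle [0.514 0.38  0.   ] [ 20. 426.]
beaker [ 0.512 -0.491  0.   ] [-130. -433.]
jar [0.811 0.081 0.   ] [261.  81.]
```

```bash
cat >> h.py <<'E'
if __import__('os').path.exists('dock.npz'):
    _d=np.load('dock.npz'); TH=float(_d['th']); O=_d['o']
    rot=lambda a:np.array([[np.cos(a),-np.sin(a)],[np.sin(a),np.cos(a)]])
    d2w=lambda p:rot(TH)@(np.array(p)/1e3)+O
    w2d=lambda X:(rot(TH).T@(np.asarray(X)[:2]-O))*1e3
    def tray2d(p,th): return np.array([0,110.])+rot(th)@np.array(p,float)   # th: tray yaw rel dock (neg at start)
    def row(wxy,z,yaw):
        """tool-frame shift (mm) and twist to reach world xy,z with tool z axis along (yaw+90deg)"""
        s=read_state(); R=np.array(s['tcp_rot']); p=np.array(s['tcp_pos'])
        d=R.T@(np.array([wxy[0],wxy[1],z])-p)*1e3
        cur=np.arctan2(R[1,2],R[0,2])-np.pi/2
        return d.round(1), round(-(yaw-cur),4)
    def stat():
        s=read_state(); R=np.array(s['tcp_rot']); cur=np.arctan2(R[1,2],R[0,2])-np.pi/2
        print('t',round(s['t'],2),'dock',w2d(s['tcp_pos']).round(1),'z',round(s['tcp_pos'][2]*1e3,1),'yaw rel dock',round(cur-TH,3),'F',np.round(s['wrist_force'],2),'gap',round(s['finger_gap'],4))
E
python3 - <<'E'
from h import *
stat()
th=-.612
for x in (-75,-41):
  p=tray2d((x,-195),th); w=d2w(p); print(p,w,row(w,.15,th+TH),row(w,.022,th+TH))
E
```

```text
t 0.15 dock [-225.1  580.9] z 230.8 yaw rel dock -0.636 F [0.99 0.34 0.56] gap 0.0852
[-173.41614214   -6.51970496] [ 0.39716299 -0.07864773] (array([  81.2, -390.3, -442. ]), np.float64(-0.0235)) (array([ 209.2, -390.3, -441.9]), np.float64(-0.0235))
[-145.58712024  -26.05289568] [ 0.42790621 -0.09316854] (array([  81.2, -424.3, -441.2]), np.float64(-0.0235)) (array([ 209.2, -424.3, -441.1]), np.float64(-0.0235))
```

Emit:
{"fn": "step_arm", "kwargs": {"increments": [[-1,0,-45,-55,0],[-1,0,-50,-65,0],[-1,0,-80,-90,0],[-1,10,-110,-120,0],[-1,15,-135,-150,0],[-1,20,-160,-180,0],[-1,20,-190,-210,-0.02],[-1,20,-220,-240,-0.02]], "squeeze": 20}}

```text
t: 0.82
tcp_pos: [0.3348, 0.1779, 0.2109]
tcp_rot: [[-0.001, -0.904, 0.429], [-0.001, 0.429, 0.904], [-1.0, 0.0, -0.001]]
wrist_force: [1.0, 0.1, 0.9]
finger_gap: -0.0002
```

```bash
python3 - <<'E'
from h import *
stat()
th=-.612
p=tray2d((-80,-195),th); w=d2w(p); print(row(w,.13,th+TH))
E
```

```text
t 0.82 dock [-191.3  257. ] z 210.9 yaw rel dock -0.614 F [0.96 0.06 0.9 ] gap -0.0002
(array([  81. , -161.4, -205. ]), np.float64(-0.0016))
```

Emit:
{"fn": "step_arm", "kwargs": {"increments": [[-1,10,-25,-32,0],[-1,20,-50,-64,0],[-1,30,-76,-96,0],[-1,40,-102,-128,0],[-1,50,-128,-160,0],[-1,60,-150,-190,0],[-1,60,-161,-205,0],[-1,60,-161,-205,0]]}}

```text
t: 1.48
tcp_pos: [0.3924, -0.0794, 0.1504]
tcp_rot: [[-0.002, -0.902, 0.432], [-0.001, 0.432, 0.902], [-1.0, 0.001, -0.002]]
wrist_force: [-0.4, 0.7, 0.1]
finger_gap: 0.0002
```

```bash
python3 - <<'E'
from h import *
stat()
for n in("scene","side","wrist"):
    im=cv2.cvtColor(imaging.camera(n),cv2.COLOR_RGB2BGR); 
    cv2.imwrite(f"pics/{n}1.png",im)
c=cv2.imread("pics/side1.png")[180:310,210:380]; cv2.imwrite("pics/side1c.png",cv2.resize(c,None,fx=4,fy=4))
E
```

```text
t 1.48 dock [-178.2   -6.4] z 150.4 yaw rel dock -0.617 F [-0.41  0.67  0.1 ] gap 0.0002
```

View pics/wrist1.png

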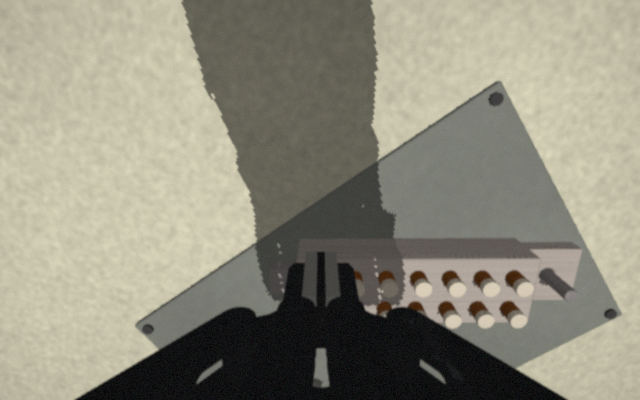

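View pics/side1c.png

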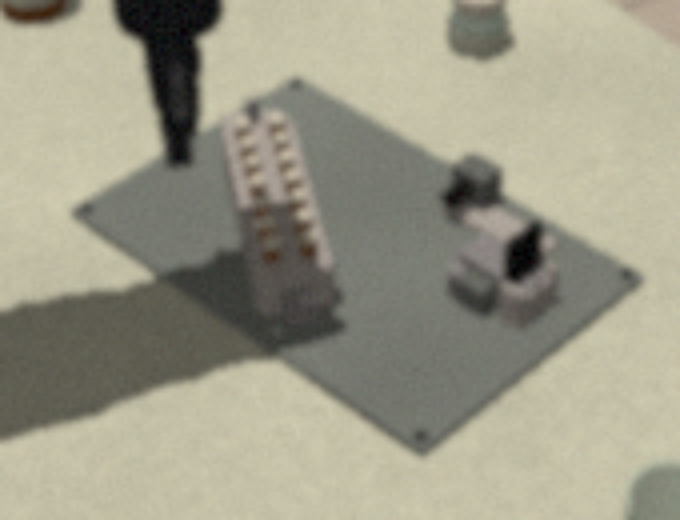

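```bash
cat >> h.py <<'E'
def wray(uv,z):
    s=read_state(); c=imaging.get_calibration("wrist"); T=np.array(c["T_tool_cam"]);K=np.array(c["K"])
    R=np.array(s['tcp_rot']);p=np.array(s['tcp_pos'])
    o=R@T[:3,3]+p; d=R@T[:3,:3]@np.linalg.solve(K,[uv[0],uv[1],1])
    return o+d*(z-o[2])/d[2]
E
python3 - <<'E'
from h import *
stat()
for n,uv,z in [("free -x bottom",(300,238),.008),("piv -x bottom",(512,238),.008),("free -x top",(303,257),.048),("piv -x top",(535,258),.048),("post top",(543,273),.054),("plate corner",(500,82),.008),("plate c2",(137,323),.008),("plate c3 (95,155)",(620,314),.008)]:
    print(n,w2d(wray(uv,z)).round(1))
for th in(-.612,): print([tray2d(p,th).round(1) for p in((-30,-215),(-30,-25))])
p=tray2d((-60,-195),-.612); print(row(d2w(p),.022,-.612+TH))
E
```

```text
t 1.63 dock [-177.9   -3. ] z 151.0 yaw rel dock -0.614 F [-0.15  0.22 -0.01] gap -0.0001
free -x bottom [-147.4  -46.5]
piv -x bottom [-40.6 105.5]
free -x top [-146.9  -41.2]
piv -x top [-43.8 104. ]
post top [-33.4 102.2]
plate corner [-164.9  154.6]
plate c2 [-165.1 -226.6]
plate c3 (95,155) [ 90.3 154.8]
[array([-148.1,  -48.7]), array([-38.9, 106.8])]
(array([ 1.29e+02, -2.08e+01, -1.00e-01]), np.float64(-0.002))
```

Emit:
{"fn": "step_arm", "kwargs": {"increments": [[-1,35,-7,0,0],[-1,70,-14,0,0],[-1,100,-20,0,0],[-1,120,-20,0,0],[-1,129,-20,0,0],[-1,129,-20,0,0]]}}

```text
t: 2.13
tcp_pos: [0.4092, -0.0834, 0.0208]
tcp_rot: [[-0.004, -0.904, 0.428], [0.0, 0.428, 0.904], [-1.0, 0.003, -0.001]]
wrist_force: [-0.1, -0.5, -0.2]
finger_gap: 0.0001
```

```bash
python3 - <<'E'
from h import *
stat()
for th in np.arange(-.6,-.05,.06):
  r=row(d2w(tray2d((-41,-195),th)),.022,th+TH); print(round(th,2),r[0].tolist(),r[1])
E
```

```text
t 2.13 dock [-162.3  -13.3] z 20.8 yaw rel dock -0.613 F [-0.09 -0.54 -0.25] gap 0.0001
-0.6 [-1.3, -23.4, -1.3] -0.0126
-0.54 [-1.3, -35.2, -3.3] -0.0726
-0.48 [-1.3, -47.1, -4.5] -0.1326
-0.42 [-1.4, -59.0, -5.0] -0.1926
-0.36 [-1.4, -71.0, -4.9] -0.2526
-0.3 [-1.5, -82.9, -4.0] -0.3126
-0.24 [-1.5, -94.7, -2.3] -0.3726
-0.18 [-1.6, -106.4, -0.0] -0.4326
-0.12 [-1.6, -118.0, 3.0] -0.4926
-0.06 [-1.6, -129.4, 6.7] -0.5526
```

Emit:
{"fn": "step_arm", "kwargs": {"increments": [[-1,0,-8,0,0],[-1,0,-13,0,0],[-1,0,-15.5,-0.5,0],[-1,0,-17,-0.5,0],[-1,0,-18.5,-0.5,0],[-1,0,-20,-0.5,-0.01],[-1,0,-21.5,-1,-0.01],[-1,0,-23,-1,-0.02]]}}

```text
t: 2.8
tcp_pos: [0.4295, -0.0942, 0.0208]
tcp_rot: [[-0.004, -0.912, 0.409], [0.0, 0.409, 0.912], [-1.0, 0.004, -0.001]]
wrist_force: [-1.1, -0.5, 1.5]
finger_gap: -0.0
```

```bash
python3 - <<'E'
from h import *
stat()
for th in np.arange(-.6,-.2,.04):
  r=row(d2w(tray2d((-41,-195),th)),.022,th+TH); print(round(th,2),r[0].tolist(),r[1])
E
```

```text
t 2.8 dock [-144.2  -27.4] z 20.8 yaw rel dock -0.592 F [-1.08 -0.47  1.45] gap -0.0
-0.6 [-1.2, -0.4, -0.2] 0.0076
-0.56 [-1.2, -8.2, -1.8] -0.0324
-0.52 [-1.3, -16.1, -3.0] -0.0724
-0.48 [-1.3, -24.0, -3.9] -0.1124
-0.44 [-1.3, -32.0, -4.5] -0.1524
-0.4 [-1.4, -39.9, -4.8] -0.1924
-0.36 [-1.4, -47.9, -4.7] -0.2324
-0.32 [-1.4, -55.9, -4.4] -0.2724
-0.28 [-1.5, -63.8, -3.7] -0.3124
-0.24 [-1.5, -71.7, -2.7] -0.3524
```

Contact probably just made or about to be; continue slowly along the arc.

Emit:
{"fn": "step_arm", "kwargs": {"increments": [[-1,0,-2,-0.5,0],[-1,0,-4,-1,-0.01],[-1,0,-6,-1.4,-0.02],[-1,0,-8,-1.8,-0.03],[-1,0,-10.5,-2.2,-0.045],[-1,0,-13,-2.6,-0.055],[-1,0,-15.5,-3,-0.07],[-1,0,-18,-3.2,-0.08]]}}

```text
t: 3.47
tcp_pos: [0.4449, -0.1047, 0.0207]
tcp_rot: [[-0.004, -0.943, 0.334], [0.0, 0.334, 0.943], [-1.0, 0.004, -0.001]]
wrist_force: [-1.4, 0.4, 0.9]
finger_gap: 0.0
```

```bash
python3 - <<'E'
from h import *
stat()
im=cv2.cvtColor(imaging.camera("side"),cv2.COLOR_RGB2BGR); c=im[180:310,210:380]; cv2.imwrite("pics/side2c.png",cv2.resize(c,None,fx=4,fy=4))
for th in np.arange(-.5,-.16,.04):
  r=row(d2w(tray2d((-41,-195),th)),.022,th+TH); print(round(th,2),r[0].tolist(),r[1])
E
```

```text
t 3.47 dock [-130.8  -40.3] z 20.7 yaw rel dock -0.511 F [-1.39  0.43  0.92] gap 0.0
-0.5 [-1.2, -1.3, -0.3] -0.0106
-0.46 [-1.3, -9.2, -1.7] -0.0506
-0.42 [-1.3, -17.1, -2.8] -0.0906
-0.38 [-1.3, -25.0, -3.6] -0.1306
-0.34 [-1.3, -33.0, -4.0] -0.1706
-0.3 [-1.4, -40.9, -4.1] -0.2106
-0.26 [-1.4, -48.9, -4.0] -0.2506
-0.22 [-1.4, -56.9, -3.5] -0.2906
-0.18 [-1.5, -64.8, -2.6] -0.3306
```

View pics/side2c.png

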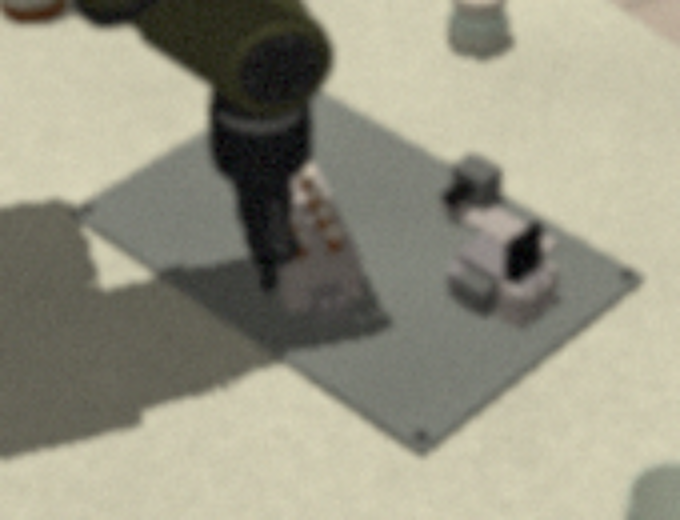

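Emit:
{"fn": "step_arm", "kwargs": {"increments": [[-1,0,-4,-0.7,-0.02],[-1,0,-9,-1.7,-0.05],[-1,0,-14,-2.4,-0.075],[-1,0,-19,-3,-0.1],[-1,0,-24,-3.5,-0.125],[-1,0,-29,-3.8,-0.15],[-1,0,-33,-4,-0.17],[-1,0,-36,-4,-0.185]]}}

```text
t: 4.18
tcp_pos: [0.4782, -0.1209, 0.0206]
tcp_rot: [[-0.004, -0.988, 0.153], [0.0, 0.153, 0.988], [-1.0, 0.004, -0.0]]
wrist_force: [-1.9, -0.0, 0.4]
finger_gap: 0.0001
```

```bash
python3 - <<'E'
from h import *
stat()
for th in np.arange(-.34,-.0,.04):
  r=row(d2w(tray2d((-41,-195),th)),.022,th+TH); print(round(th,2),r[0].tolist(),r[1],"tip",tray2d((0,-240),th).round(1))
E
```

```text
t 4.18 dock [-100.7  -61.9] z 20.6 yaw rel dock -0.324 F [-1.9  -0.    0.39] gap 0.0001
-0.34 [-1.4, 3.4, 0.7] 0.0161 tip [ -80.  -116.3]
-0.3 [-1.4, -4.4, -0.9] -0.0239 tip [ -70.9 -119.3]
-0.26 [-1.4, -12.3, -2.2] -0.0639 tip [ -61.7 -121.9]
-0.22 [-1.5, -20.2, -3.2] -0.1039 tip [ -52.4 -124.2]
-0.18 [-1.5, -28.1, -3.8] -0.1439 tip [ -43.  -126.1]
-0.14 [-1.5, -36.1, -4.2] -0.1839 tip [ -33.5 -127.7]
-0.1 [-1.5, -44.0, -4.2] -0.2239 tip [ -24.  -128.8]
-0.06 [-1.6, -52.0, -3.9] -0.2639 tip [ -14.4 -129.6]
-0.02 [-1.6, -60.0, -3.3] -0.3039 tip [  -4.8 -130. ]
```

Emit:
{"fn": "step_arm", "kwargs": {"increments": [[-1,0,-3,-0.6,-0.015],[-1,0,-6,-1.1,-0.03],[-1,0,-9,-1.6,-0.045],[-1,0,-12,-2.1,-0.06],[-1,0,-14,-2.5,-0.07],[-1,0,-16,-2.7,-0.08],[-1,0,-18,-3,-0.09],[-1,0,-20,-3.2,-0.1]]}}

```text
t: 4.85
tcp_pos: [0.4977, -0.1271, 0.0206]
tcp_rot: [[-0.004, -0.999, 0.052], [0.0, 0.052, 0.999], [-1.0, 0.004, -0.0]]
wrist_force: [-0.8, 0.9, 1.4]
finger_gap: -0.0002
```

```bash
python3 - <<'E'
from h import *
stat()
for th in np.arange(-.24,-.0,.02):
  r=row(d2w(tray2d((-41,-195),th)),.022,th+TH); print(round(th,2),r[0].tolist(),r[1],"tip",tray2d((0,-240),th).round(1))
E
```

```text
t 4.85 dock [-82.6 -71.4] z 20.6 yaw rel dock -0.223 F [-0.83  0.89  1.41] gap -0.0002
-0.24 [-1.4, 3.9, 0.9] 0.017 tip [ -57.  -123.1]
-0.22 [-1.4, 0.0, 0.0] -0.003 tip [ -52.4 -124.2]
-0.2 [-1.4, -3.9, -0.7] -0.023 tip [ -47.7 -125.2]
-0.18 [-1.4, -7.8, -1.4] -0.043 tip [ -43.  -126.1]
-0.16 [-1.5, -11.8, -2.0] -0.063 tip [ -38.2 -126.9]
-0.14 [-1.5, -15.7, -2.6] -0.083 tip [ -33.5 -127.7]
-0.12 [-1.5, -19.7, -3.0] -0.103 tip [ -28.7 -128.3]
-0.1 [-1.5, -23.6, -3.4] -0.123 tip [ -24.  -128.8]
-0.08 [-1.5, -27.6, -3.7] -0.143 tip [ -19.2 -129.2]
-0.06 [-1.5, -31.6, -3.9] -0.163 tip [ -14.4 -129.6]
-0.04 [-1.5, -35.6, -4.0] -0.183 tip [  -9.6 -129.8]
-0.02 [-1.6, -39.6, -4.1] -0.203 tip [  -4.8 -130. ]
```

Emit:
{"fn": "step_arm", "kwargs": {"increments": [[-1,0,-1.2,-0.2,-0.006],[-1,0,-2.5,-0.5,-0.013],[-1,0,-3.7,-0.7,-0.02],[-1,0,-5,-0.9,-0.027],[-1,0,-6.2,-1.1,-0.034],[-1,0,-7.5,-1.3,-0.041],[-1,0,-8.7,-1.5,-0.047],[-1,0,-10,-1.7,-0.053]]}}

```text
t: 5.52
tcp_pos: [0.5077, -0.1294, 0.0205]
tcp_rot: [[-0.004, -1.0, -0.001], [0.0, -0.001, 1.0], [-1.0, 0.004, 0.0]]
wrist_force: [-2.1, -0.1, 1.0]
finger_gap: 0.0001
```

Emit:
{"fn": "step_arm", "kwargs": {"increments": [[-1,0,-1,-0.2,-0.005],[-1,0,-2,-0.3,-0.01],[-1,0,-3,-0.5,-0.015],[-1,0,-4,-0.6,-0.02],[-1,0,-5,-0.8,-0.025],[-1,0,-6,-0.9,-0.03]]}}

```text
t: 6.02
tcp_pos: [0.5138, -0.1303, 0.0205]
tcp_rot: [[-0.004, -0.999, -0.032], [0.0, -0.032, 0.999], [-1.0, 0.004, 0.0]]
wrist_force: [-1.2, 0.0, 1.4]
finger_gap: -0.0003
```

```bash
python3 - <<'E'
from h import *
stat()
for th in np.arange(-.16,.04,.02):
  r=row(d2w(tray2d((-41,-195),th)),.022,th+TH); print(round(th,2),r[0].tolist(),r[1],"tip",tray2d((0,-240),th).round(1))
E
```

```text
t 6.02 dock [-67.3 -77.2] z 20.5 yaw rel dock -0.139 F [-1.24  0.03  1.41] gap -0.0003
-0.16 [-1.5, 4.4, 0.7] 0.0211 tip [ -38.2 -126.9]
-0.14 [-1.5, 0.5, -0.2] 0.0011 tip [ -33.5 -127.7]
-0.12 [-1.5, -3.4, -1.0] -0.0189 tip [ -28.7 -128.3]
-0.1 [-1.5, -7.3, -1.7] -0.0389 tip [ -24.  -128.8]
-0.08 [-1.5, -11.2, -2.3] -0.0589 tip [ -19.2 -129.2]
-0.06 [-1.6, -15.2, -2.9] -0.0789 tip [ -14.4 -129.6]
-0.04 [-1.6, -19.1, -3.3] -0.0989 tip [  -9.6 -129.8]
-0.02 [-1.6, -23.1, -3.7] -0.1189 tip [  -4.8 -130. ]
-0.0 [-1.6, -27.1, -4.0] -0.1389 tip [  -0. -130.]
0.02 [-1.6, -31.1, -4.3] -0.1589 tip [   4.8 -130. ]
```

Emit:
{"fn": "step_arm", "kwargs": {"increments": [[-1,0,-0.8,-0.2,-0.004],[-1,0,-1.6,-0.35,-0.008],[-1,0,-2.4,-0.5,-0.012],[-1,0,-3.2,-0.7,-0.016],[-1,0,-4,-0.8,-0.02],[-1,0,-4.8,-1,-0.024]]}}

```text
t: 6.52
tcp_pos: [0.5184, -0.131, 0.0204]
tcp_rot: [[-0.004, -0.998, -0.056], [0.0, -0.056, 0.998], [-1.0, 0.004, 0.001]]
wrist_force: [-5.8, 1.9, 4.8]
finger_gap: 0.0003
```

Emit:
{"fn": "step_arm", "kwargs": {"increments": [[-1,0,-0.8,-0.2,-0.004],[-1,0,-1.6,-0.3,-0.008],[-1,0,-2.4,-0.4,-0.012],[-1,0,-3.2,-0.5,-0.016],[-1,0,-4,-0.6,-0.02],[-1,0,-4.8,-0.7,-0.024]]}}

```text
t: 7.02
tcp_pos: [0.5229, -0.1313, 0.0204]
tcp_rot: [[-0.006, -0.997, -0.081], [0.001, -0.081, 0.997], [-1.0, 0.005, 0.001]]
wrist_force: [-6.4, 0.9, 4.2]
finger_gap: 0.0
```

Emit:
{"fn": "step_arm", "kwargs": {"increments": [[-1,0,-0.8,-0.1,-0.004],[-1,0,-1.6,-0.2,-0.008],[-1,0,-2.4,-0.3,-0.012],[-1,0,-3.2,-0.4,-0.016]]}}

```text
t: 7.35
tcp_pos: [0.5258, -0.1314, 0.0204]
tcp_rot: [[-0.007, -0.995, -0.097], [0.001, -0.097, 0.995], [-1.0, 0.006, 0.002]]
wrist_force: [0.6, 0.4, 0.2]
finger_gap: 0.0003
```

```bash
python3 - <<'E'
from h import *
stat()
for th in np.arange(-.1,.08,.02):
  r=row(d2w(tray2d((-41,-195),th)),.022,th+TH); print(round(th,2),r[0].tolist(),r[1],"tip",tray2d((0,-240),th).round(1))
E
```

```text
t 7.35 dock [-55.6 -80.3] z 20.4 yaw rel dock -0.074 F [0.63 0.39 0.17] gap 0.0003
-0.1 [-1.6, 4.7, 0.1] 0.0265 tip [ -24.  -128.8]
-0.08 [-1.6, 0.8, -0.8] 0.0065 tip [ -19.2 -129.2]
-0.06 [-1.6, -3.1, -1.6] -0.0135 tip [ -14.4 -129.6]
-0.04 [-1.6, -7.0, -2.3] -0.0335 tip [  -9.6 -129.8]
-0.02 [-1.7, -11.0, -3.0] -0.0535 tip [  -4.8 -130. ]
0.0 [-1.7, -14.9, -3.6] -0.0735 tip [   0. -130.]
0.02 [-1.7, -18.9, -4.1] -0.0935 tip [   4.8 -130. ]
0.04 [-1.7, -22.8, -4.5] -0.1135 tip [   9.6 -129.8]
0.06 [-1.8, -26.8, -4.8] -0.1335 tip [  14.4 -129.6]
```

```bash
python3 - <<'E'
from h import *
im=cv2.cvtColor(imaging.camera("side"),cv2.COLOR_RGB2BGR); c=im[215:295,270:370]; a=cv2.resize(c,None,fx=6,fy=6,interpolation=cv2.INTER_CUBIC); cv2.imwrite("pics/side3c.png",a)
im=cv2.cvtColor(imaging.camera("scene"),cv2.COLOR_RGB2BGR); c=im[165:250,235:385]; cv2.imwrite("pics/scene3c.png",cv2.resize(c,None,fx=5,fy=5,interpolation=cv2.INTER_CUBIC))
stat()
E
```

```text
t 7.45 dock [-55.1 -80.5] z 20.4 yaw rel dock -0.074 F [ 0.08  0.14 -0.06] gap 0.0
```

View pics/side3c.png

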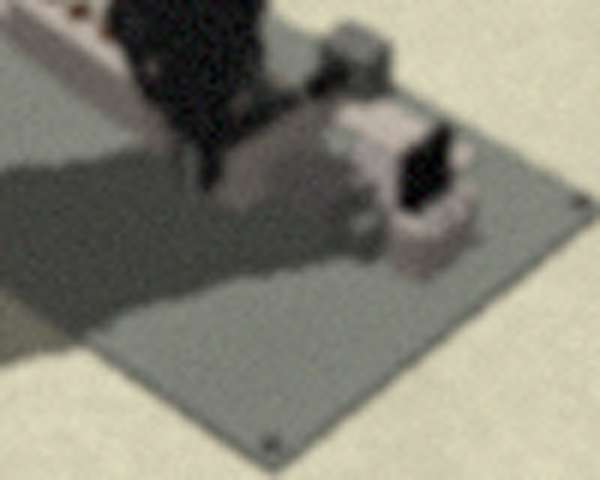

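View pics/scene3c.png

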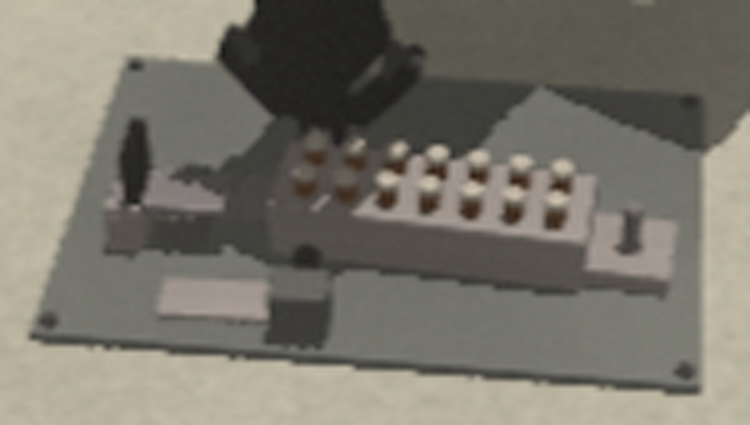

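```bash
python3 - <<'E'
from h import *
px=lambda p:(np.array(p)+.5)/5-.5+np.array((235,165))
a=w2d(ray("scene",px((272,204)),.048));b=w2d(ray("scene",px((586,242)),.048));print(a,b,np.arctan2(*(b-a)))
c=w2d(ray("scene",px((595,178)),.048));print("-x piv",c, "buffer black centre z30",w2d(ray("scene",px((306,257)),.03)), "post",w2d(ray("scene",px((632,208)),.054)))
for th in(-.08,-.07,-.06,-.05):print(th,tray2d((30,-215),th),tray2d((30,-25),th),tray2d((0,-240),th))
E
```

```text
[  13.81933295 -101.81218096] [26.52321582 84.49817547] 0.06808128803949019
-x piv [-29.57616552  87.28227967] buffer black centre z30 [ 37.96339474 -78.53760937] post [  1.15718456 109.89449238]
-0.08 [  12.72239199 -106.70980767] [27.90618384 82.68251652] [ -19.17952655 -129.23240951]
-0.07 [  14.88881783 -106.57175047] [28.17795882 82.96293957] [ -16.78628336 -129.41224006]
-0.06 [  17.0537548  -106.41203628] [28.44691604 83.24606631] [ -14.39136156 -129.56812958]
-0.05 [  19.21698642 -106.23068106] [28.71302858 83.53186841] [ -11.99500062 -129.70006249]
```

Emit:
{"fn": "step_arm", "kwargs": {"increments": [[-1,0,-0.4,-0.1,-0.002],[-1,0,-0.8,-0.2,-0.004],[-1,0,-0.8,-0.2,-0.004]]}}

```text
t: 7.7
tcp_pos: [0.5272, -0.1316, 0.0204]
tcp_rot: [[-0.005, -0.995, -0.101], [0.001, -0.101, 0.995], [-1.0, 0.005, 0.001]]
wrist_force: [-1.6, 0.1, 1.4]
finger_gap: -0.0003
```

Emit:
{"fn": "step_arm", "kwargs": {"increments": [[-1,0,-0.4,-0.1,-0.002],[-1,0,-0.8,-0.2,-0.004],[-1,0,-0.8,-0.2,-0.004]]}}

```text
t: 7.95
tcp_pos: [0.5281, -0.1317, 0.0204]
tcp_rot: [[-0.005, -0.994, -0.105], [0.001, -0.105, 0.994], [-1.0, 0.005, 0.001]]
wrist_force: [-1.5, 1.0, 1.6]
finger_gap: -0.0003
```

Emit:
{"fn": "step_arm", "kwargs": {"increments": [[-1,0,-0.4,-0.1,-0.002],[-1,0,-0.8,-0.2,-0.004],[-1,0,-0.8,-0.2,-0.004]]}}

```text
t: 8.2
tcp_pos: [0.529, -0.1318, 0.0203]
tcp_rot: [[-0.005, -0.994, -0.109], [0.001, -0.109, 0.994], [-1.0, 0.005, 0.001]]
wrist_force: [-1.3, 0.4, 1.6]
finger_gap: 0.0003
```

Emit:
{"fn": "step_arm", "kwargs": {"increments": [[-1,0,-0.4,-0.1,-0.002],[-1,0,-0.8,-0.2,-0.004],[-1,0,-0.8,-0.2,-0.004]]}}

```text
t: 8.45
tcp_pos: [0.5299, -0.1319, 0.0203]
tcp_rot: [[-0.005, -0.994, -0.114], [0.001, -0.114, 0.994], [-1.0, 0.005, 0.001]]
wrist_force: [-1.5, 0.7, 0.4]
finger_gap: 0.0
```

Emit:
{"fn": "step_arm", "kwargs": {"increments": [[-1,0,-0.4,-0.1,-0.002],[-1,0,-0.8,-0.2,-0.004],[-1,0,-0.8,-0.2,-0.004]]}}

```text
t: 8.7
tcp_pos: [0.5308, -0.132, 0.0203]
tcp_rot: [[-0.005, -0.993, -0.118], [0.001, -0.118, 0.993], [-1.0, 0.005, 0.001]]
wrist_force: [-2.5, 1.0, 0.7]
finger_gap: -0.0002
```

Emit:
{"fn": "step_arm", "kwargs": {"increments": [[-1,0,-0.4,-0.1,-0.002],[-1,0,-0.8,-0.2,-0.004],[-1,0,-0.8,-0.2,-0.004]]}}

```text
t: 8.95
tcp_pos: [0.5317, -0.1321, 0.0203]
tcp_rot: [[-0.005, -0.993, -0.122], [0.001, -0.122, 0.993], [-1.0, 0.005, 0.001]]
wrist_force: [-1.6, 0.7, 0.6]
finger_gap: -0.0001
```

```bash
python3 - <<'E'
from h import *
stat()
im=cv2.cvtColor(imaging.camera("scene"),cv2.COLOR_RGB2BGR); c=im[165:250,235:385]; cv2.imwrite("pics/scene4c.png",cv2.resize(c,None,fx=5,fy=5,interpolation=cv2.INTER_CUBIC))
im=cv2.cvtColor(imaging.camera("wrist"),cv2.COLOR_RGB2BGR); cv2.imwrite("pics/wrist4.png",im)
stat()
E
```

```text
t 8.95 dock [-50.  -82.1] z 20.3 yaw rel dock -0.049 F [-1.63  0.7   0.65] gap -0.0001
t 9.05 dock [-49.9 -82.1] z 20.3 yaw rel dock -0.049 F [-1.91  1.1   0.09] gap 0.0
```

View pics/scene4c.png

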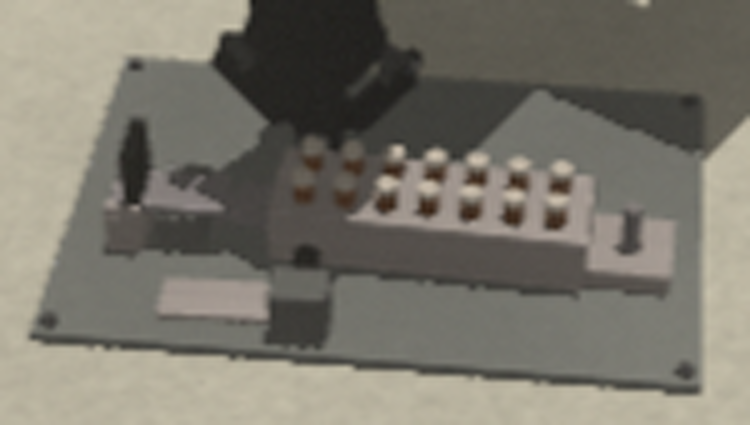

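View pics/wrist4.png

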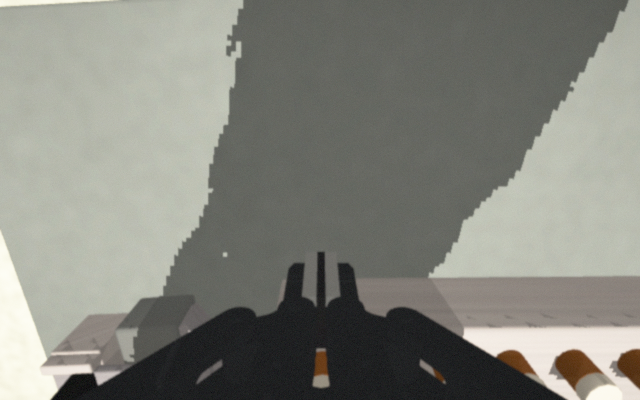

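Emit:
{"fn": "step_arm", "kwargs": {"increments": [[-1,0,-0.5,-0.1,-0.002],[-1,0,-1,-0.2,-0.005],[-1,0,-1.5,-0.3,-0.007],[-1,0,-2,-0.4,-0.01]]}}

```text
t: 9.38
tcp_pos: [0.5338, -0.1323, 0.0203]
tcp_rot: [[-0.005, -0.991, -0.132], [0.001, -0.132, 0.991], [-1.0, 0.005, 0.001]]
wrist_force: [-2.1, 0.6, 2.0]
finger_gap: 0.0002
```

Emit:
{"fn": "step_arm", "kwargs": {"increments": [[-1,0,-0.5,-0.1,-0.002],[-1,0,-1,-0.2,-0.005],[-1,0,-1.5,-0.3,-0.007]]}}

```text
t: 9.63
tcp_pos: [0.5353, -0.1324, 0.0203]
tcp_rot: [[-0.005, -0.99, -0.139], [0.001, -0.139, 0.99], [-1.0, 0.004, 0.001]]
wrist_force: [-3.4, -0.0, 1.7]
finger_gap: 0.0001
```

Emit:
{"fn": "step_arm", "kwargs": {"increments": [[-1,0,-0.5,-0.1,-0.002],[-1,0,-1,-0.2,-0.005],[-1,0,-1.5,-0.3,-0.007]]}}

```text
t: 9.88
tcp_pos: [0.5369, -0.1325, 0.0203]
tcp_rot: [[-0.005, -0.989, -0.146], [0.001, -0.146, 0.989], [-1.0, 0.005, 0.001]]
wrist_force: [-2.0, 0.4, 2.1]
finger_gap: 0.0001
```

```bash
python3 - <<'E'
from h import *
stat()
for th in np.arange(-.06,.08,.02):
  r=row(d2w(tray2d((-41,-195),th)),.022,th+TH); print(round(th,2),r[0].tolist(),r[1],"tip",tray2d((0,-240),th).round(1))
E
```

```text
t 9.88 dock [-44.9 -83.3] z 20.3 yaw rel dock -0.024 F [-2.04  0.35  2.05] gap 0.0001
-0.06 [-1.7, 7.8, 0.9] 0.036 tip [ -14.4 -129.6]
-0.04 [-1.7, 3.9, 0.0] 0.016 tip [  -9.6 -129.8]
-0.02 [-1.7, 0.0, -0.8] -0.004 tip [  -4.8 -130. ]
0.0 [-1.7, -3.9, -1.6] -0.024 tip [   0. -130.]
0.02 [-1.8, -7.8, -2.3] -0.044 tip [   4.8 -130. ]
0.04 [-1.8, -11.8, -2.9] -0.064 tip [   9.6 -129.8]
0.06 [-1.8, -15.7, -3.4] -0.084 tip [  14.4 -129.6]
0.08 [-1.8, -19.7, -3.9] -0.104 tip [  19.2 -129.2]
```

Emit:
{"fn": "step_arm", "kwargs": {"increments": [[-1,0,-0.5,-0.2,-0.003],[-1,0,-1,-0.4,-0.005],[-1,0,-1.5,-0.6,-0.008]]}}

```text
t: 10.13
tcp_pos: [0.5385, -0.1328, 0.0202]
tcp_rot: [[-0.005, -0.988, -0.154], [0.001, -0.154, 0.988], [-1.0, 0.005, 0.001]]
wrist_force: [-2.8, 1.3, 0.6]
finger_gap: -0.0001
```

Emit:
{"fn": "step_arm", "kwargs": {"increments": [[-1,0,-0.5,-0.2,-0.003],[-1,0,-1,-0.4,-0.005],[-1,0,-1.5,-0.6,-0.008]]}}

```text
t: 10.38
tcp_pos: [0.5401, -0.1332, 0.0202]
tcp_rot: [[-0.005, -0.987, -0.163], [0.001, -0.163, 0.987], [-1.0, 0.005, 0.002]]
wrist_force: [-2.7, 1.2, 0.7]
finger_gap: 0.0002
```

Emit:
{"fn": "step_arm", "kwargs": {"increments": [[-1,0,-0.5,-0.1,-0.003],[-1,0,-1,-0.2,-0.005],[-1,0,-1,-0.2,-0.005]]}}

```text
t: 10.63
tcp_pos: [0.5413, -0.1332, 0.0201]
tcp_rot: [[-0.005, -0.986, -0.168], [0.001, -0.168, 0.986], [-1.0, 0.004, 0.002]]
wrist_force: [-1.9, 0.6, 0.6]
finger_gap: -0.0001
```

Emit:
{"fn": "step_arm", "kwargs": {"increments": [[-1,0,-0.5,-0.1,-0.003],[-1,0,-1,-0.2,-0.005],[-1,0,-1,-0.2,-0.005]]}}

```text
t: 10.88
tcp_pos: [0.5424, -0.1333, 0.0201]
tcp_rot: [[-0.005, -0.985, -0.173], [0.001, -0.173, 0.985], [-1.0, 0.004, 0.001]]
wrist_force: [-2.0, 0.6, -0.3]
finger_gap: 0.0001
```

Emit:
{"fn": "step_arm", "kwargs": {"increments": [[-1,0,-0.5,-0.1,-0.003],[-1,0,-1,-0.2,-0.005],[-1,0,-1,-0.2,-0.005]]}}

```text
t: 11.13
tcp_pos: [0.5435, -0.1333, 0.0201]
tcp_rot: [[-0.004, -0.984, -0.178], [0.001, -0.178, 0.984], [-1.0, 0.004, 0.001]]
wrist_force: [-2.2, -0.1, 0.3]
finger_gap: -0.0001
```

```bash
python3 - <<'E'
from h import *
stat()
im=cv2.cvtColor(imaging.camera("scene"),cv2.COLOR_RGB2BGR); c=im[165:250,235:385]; cv2.imwrite("pics/scene5c.png",cv2.resize(c,None,fx=5,fy=5,interpolation=cv2.INTER_CUBIC))
im=cv2.cvtColor(imaging.camera("wrist"),cv2.COLOR_RGB2BGR); cv2.imwrite("pics/wrist5.png",im)
stat()
E
```

```text
t 11.13 dock [-38.5 -85.3] z 20.1 yaw rel dock 0.008 F [-2.19 -0.11  0.27] gap -0.0001
t 11.23 dock [-38.5 -85.3] z 20.1 yaw rel dock 0.008 F [-1.87  1.53 -0.83] gap 0.0001
```

View pics/scene5c.png

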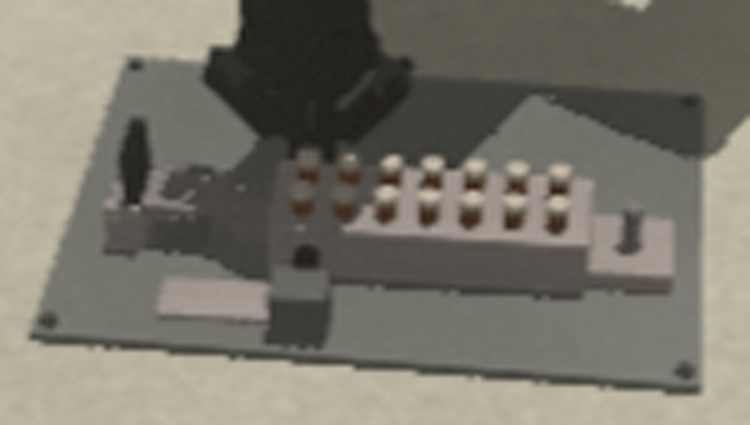

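View pics/wrist5.png

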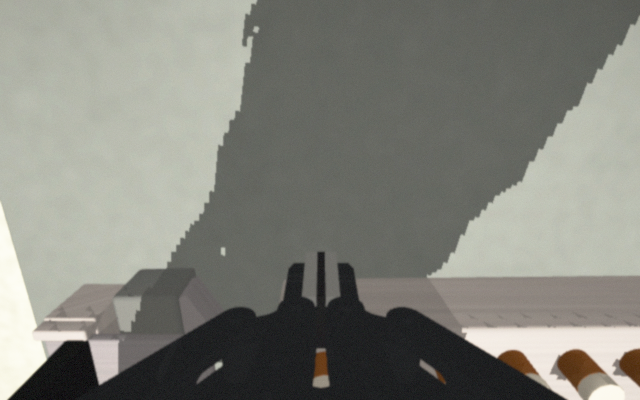

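Emit:
{"fn": "step_arm", "kwargs": {"increments": [[-1,0,-0.5,-0.1,-0.003],[-1,0,-1,-0.2,-0.005],[-1,0,-1,-0.2,-0.005]]}}

```text
t: 11.48
tcp_pos: [0.5446, -0.1334, 0.0201]
tcp_rot: [[-0.004, -0.983, -0.183], [0.001, -0.183, 0.983], [-1.0, 0.004, 0.001]]
wrist_force: [-1.6, 1.1, 0.3]
finger_gap: -0.0003
```

Emit:
{"fn": "step_arm", "kwargs": {"increments": [[-1,0,-0.5,-0.1,-0.003],[-1,0,-1,-0.2,-0.005],[-1,0,-1,-0.2,-0.005]]}}

```text
t: 11.73
tcp_pos: [0.546, -0.1335, 0.0203]
tcp_rot: [[-0.003, -0.982, -0.188], [0.0, -0.188, 0.982], [-1.0, 0.003, 0.001]]
wrist_force: [0.1, 0.1, -0.9]
finger_gap: -0.0001
```

Emit:
{"fn": "step_arm", "kwargs": {"increments": [[-1,0,-0.5,-0.1,-0.003],[-1,0,-1,-0.2,-0.005],[-1,0,-1,-0.2,-0.005]]}}

```text
t: 11.98
tcp_pos: [0.5471, -0.1336, 0.0203]
tcp_rot: [[-0.003, -0.981, -0.193], [0.0, -0.193, 0.981], [-1.0, 0.003, 0.001]]
wrist_force: [-1.1, -0.3, 0.7]
finger_gap: -0.0002
```

Emit:
{"fn": "step_arm", "kwargs": {"increments": [[-1,0,-0.5,-0.1,-0.002],[-1,0,-0.5,-0.1,-0.002]]}}

```text
t: 12.15
tcp_pos: [0.5475, -0.1337, 0.0203]
tcp_rot: [[-0.004, -0.981, -0.195], [0.0, -0.195, 0.981], [-1.0, 0.004, 0.001]]
wrist_force: [-3.4, -0.3, 0.8]
finger_gap: -0.0
```

Emit:
{"fn": "step_arm", "kwargs": {"increments": [[-1,0,-0.5,-0.1,-0.002],[-1,0,-0.5,-0.1,-0.002]]}}

```text
t: 12.32
tcp_pos: [0.5478, -0.1337, 0.0203]
tcp_rot: [[-0.004, -0.98, -0.197], [0.0, -0.197, 0.98], [-1.0, 0.004, 0.001]]
wrist_force: [-4.7, -1.0, 2.9]
finger_gap: 0.0004
```

Emit:
{"fn": "step_arm", "kwargs": {"increments": [[-1,0,-0.5,0,0],[-1,0,-0.5,0,0]]}}

```text
t: 12.48
tcp_pos: [0.5478, -0.1337, 0.0203]
tcp_rot: [[-0.006, -0.98, -0.197], [0.0, -0.197, 0.98], [-1.0, 0.006, 0.001]]
wrist_force: [-7.2, -1.5, 3.5]
finger_gap: -0.0
```

Emit:
{"fn": "step_arm", "kwargs": {"increments": [[-1,0,-0.4,0,0],[-1,0,-0.4,0,0]]}}

```text
t: 12.65
tcp_pos: [0.5478, -0.1337, 0.0203]
tcp_rot: [[-0.007, -0.98, -0.197], [0.0, -0.197, 0.98], [-1.0, 0.007, 0.002]]
wrist_force: [-6.6, -0.7, 3.4]
finger_gap: -0.0002
```

Emit:
{"fn": "step_arm", "kwargs": {"increments": [[-1,0,-0.5,0,0],[-1,0,-0.8,0,0]]}}

```text
t: 12.82
tcp_pos: [0.548, -0.1338, 0.0203]
tcp_rot: [[-0.008, -0.98, -0.197], [0.0, -0.197, 0.98], [-1.0, 0.008, 0.002]]
wrist_force: [-10.5, -2.0, 5.7]
finger_gap: 0.0001
```

```bash
python3 - <<'E'
from h import *
stat()
im=cv2.cvtColor(imaging.camera("scene"),cv2.COLOR_RGB2BGR); c=im[165:250,235:385]; cv2.imwrite("pics/scene6c.png",cv2.resize(c,None,fx=5,fy=5,interpolation=cv2.INTER_CUBIC))
im=cv2.cvtColor(imaging.camera("side"),cv2.COLOR_RGB2BGR); c=im[215:295,270:370]; cv2.imwrite("pics/side6c.png",cv2.resize(c,None,fx=6,fy=6,interpolation=cv2.INTER_CUBIC))
stat()
E
```

```text
t 12.82 dock [-34.2 -86.4] z 20.3 yaw rel dock 0.028 F [-10.54  -2.01   5.73] gap 0.0001
t 12.92 dock [-34.1 -86.5] z 20.3 yaw rel dock 0.028 F [-9.7  -1.58  3.9 ] gap 0.0002
```

View pics/scene6c.png

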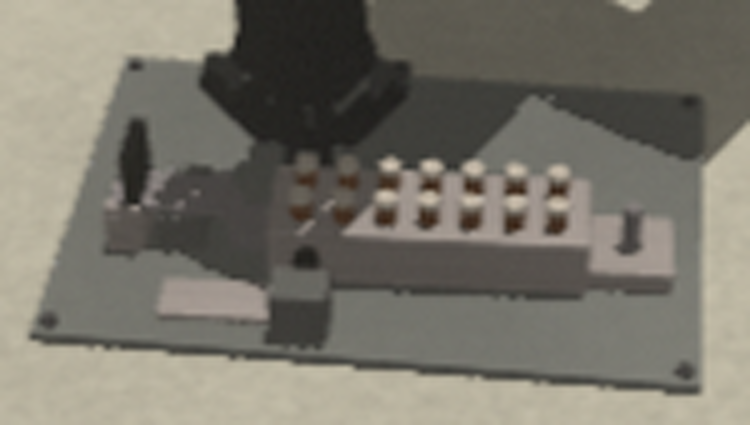

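View pics/side6c.png

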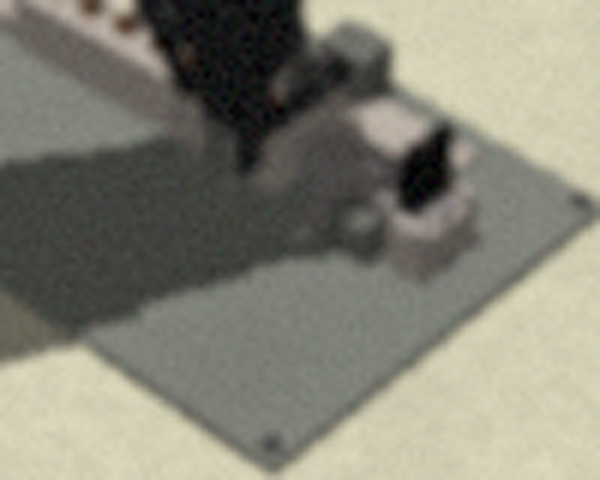

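Emit:
{"fn": "step_arm", "kwargs": {"increments": [[-1,0,1,0,0],[-1,0,4,0,0],[-1,0,10,0,0],[-1,0,25,0,0],[-1,-20,45,10,0],[-1,-50,50,20,0],[-1,-85,50,30,0],[-1,-110,50,40,0]]}}

```text
t: 13.58
tcp_pos: [0.4917, -0.1043, 0.1333]
tcp_rot: [[-0.006, -0.98, -0.197], [-0.0, -0.197, 0.98], [-1.0, 0.006, 0.001]]
wrist_force: [0.4, -0.2, 0.5]
finger_gap: -0.0003
```

```bash
python3 - <<'E'
from h import *
stat()
im=cv2.cvtColor(imaging.camera("scene"),cv2.COLOR_RGB2BGR); c=im[165:250,235:385]; cv2.imwrite("pics/scene7c.png",cv2.resize(c,None,fx=5,fy=5,interpolation=cv2.INTER_CUBIC))
im=cv2.cvtColor(imaging.camera("side"),cv2.COLOR_RGB2BGR); c=im[215:295,270:370]; cv2.imwrite("pics/side7c.png",cv2.resize(c,None,fx=6,fy=6,interpolation=cv2.INTER_CUBIC))
im=cv2.cvtColor(imaging.camera("wrist"),cv2.COLOR_RGB2BGR); cv2.imwrite("pics/wrist7.png",im)
stat()
E
```

```text
t 13.58 dock [-84.6 -47.9] z 133.3 yaw rel dock 0.027 F [ 0.44 -0.23  0.47] gap -0.0003
t 13.73 dock [-83.8 -48. ] z 132.5 yaw rel dock 0.029 F [ 0.12 -0.59 -0.14] gap 0.0
```

View pics/scene7c.png

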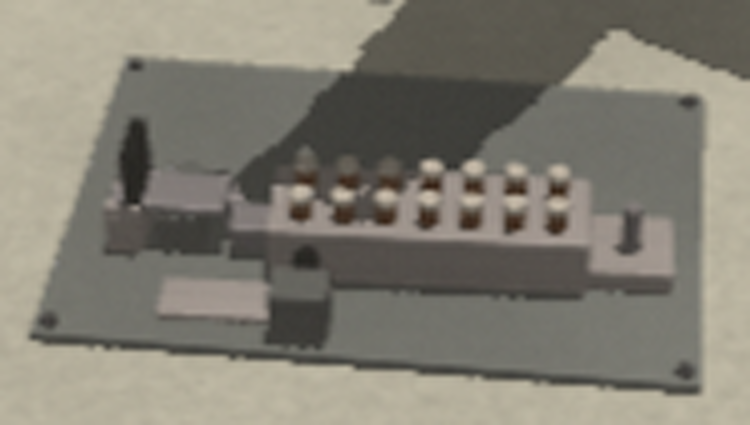

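View pics/side7c.png

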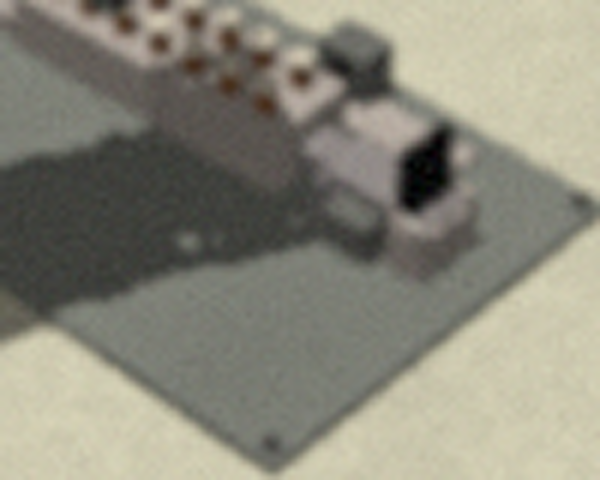

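View pics/wrist7.png

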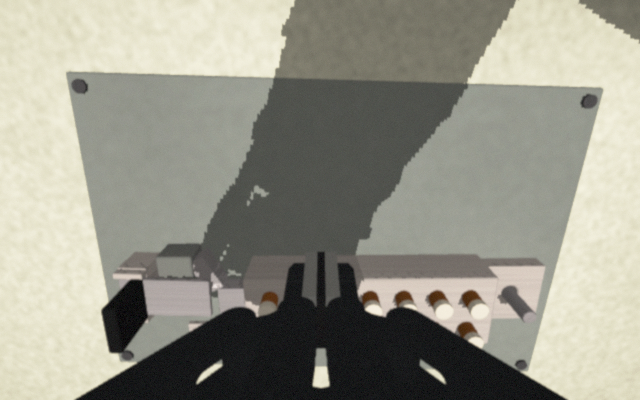

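```bash
python3 - <<'E'
from h import *
c=cv2.imread("pics/wrist7.png")[235:335,100:280]; cv2.imwrite("pics/w7z.png",cv2.resize(c,None,fx=4.4,fy=4.4,interpolation=cv2.INTER_CUBIC))
for n,uv,z in [("body -x free bottom",(247,256),.008),("body -x free top",(249,276),.048),("piv -x top",(490,279),.048),("tongue tip -x top",(219,289),.032),("tooth?",(214,284),.028)]: print(n,w2d(wray(uv,z)).round(1))
for th in(0,.013,.026): print(th,tray2d((-30,-215),th).round(1),tray2d((-30,-25),th).round(1),tray2d((-12,-240),th).round(1))
E
```

```text
body -x free bottom [ -24.6 -107.2]
body -x free top [-29.7 -97.8]
piv -x top [-32.4  76.7]
tongue tip -x top [  -7.8 -125. ]
tooth? [  -9.6 -129.9]
0 [ -30. -105.] [-30.  85.] [ -12. -130.]
0.013 [ -27.2 -105.4] [-29.7  84.6] [  -8.9 -130.1]
0.026 [ -24.4 -105.7] [-29.3  84.2] [  -5.8 -130.2]
```

View pics/w7z.png

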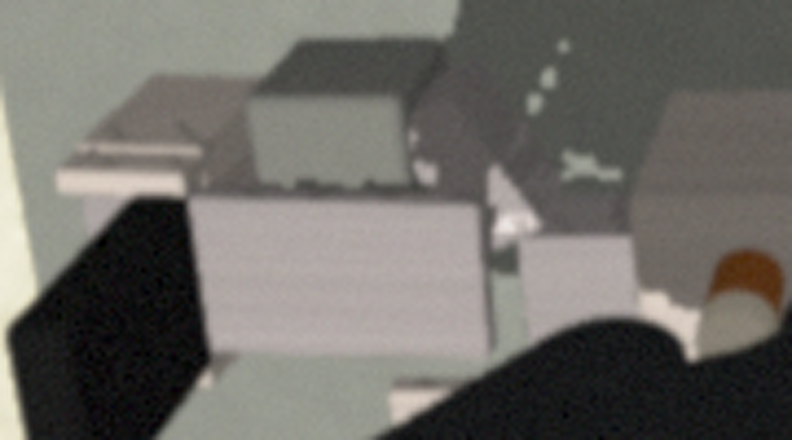

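```bash
python3 - <<'E'
from h import *
stat(); print(np.round(read_state()['joint_positions'],1))
w=d2w((0,-228)); print(w,row(w,.14,TH),row(w,.052,TH), row(w,.14,TH+np.pi/2))
E
```

```text
t 13.73 dock [-83.8 -48. ] z 132.5 yaw rel dock 0.029 F [ 0.12 -0.59 -0.14] gap 0.0
[-1.610e+01  1.760e+01  1.007e+02 -1.000e-01  6.190e+01 -1.174e+02]
[ 0.60568885 -0.26744296] (array([  -7.9,  -78.5, -182.3]), np.float64(0.0287)) (array([  80.1,  -78.9, -182.3]), np.float64(0.0287)) (array([  -7.9,  -78.5, -182.3]), np.float64(-1.5421))
```

Emit:
{"fn": "step_arm", "kwargs": {"increments": [[-1,-10,0,-20,0.11],[-1,-18,0,-45,0.22],[-1,-18,0,-75,0.33],[-1,-18,-10,-105,0.45],[-1,-18,-25,-130,0.56],[-1,-18,-40,-155,0.68],[-1,-18,-60,-175,0.8],[-1,-18,-78,-182,0.9]]}}

```text
t: 14.4
tcp_pos: [0.6053, -0.27, 0.1478]
tcp_rot: [[-0.006, -0.759, 0.651], [-0.0, 0.651, 0.759], [-1.0, 0.005, -0.004]]
wrist_force: [0.1, 0.6, -0.1]
finger_gap: -0.0003
```

```bash
python3 - <<'E'
from h import *
stat(); print(np.round(read_state()['joint_positions'],1))
w=d2w((0,-228)); print(row(w,.13,TH-np.pi/2))
E
```

```text
t 14.4 dock [  -0.8 -230.5] z 147.8 yaw rel dock -0.88 F [ 0.15  0.58 -0.14] gap -0.0003
[-27.1  35.8  71.5  -0.2  72.9 -76.5]
(array([17.8,  1.3,  2.3]), np.float64(0.6908))
```

Emit:
{"fn": "step_arm", "kwargs": {"increments": [[-1,5,0,0,0.11],[-1,10,0,0,0.23],[-1,15,0,0,0.34],[-1,18,0,0,0.46],[-1,18,0,0,0.58],[-1,18,0,0,0.69],[-1,18,0,0,0.69]]}}

```text
t: 14.98
tcp_pos: [0.6046, -0.2702, 0.1278]
tcp_rot: [[-0.008, -0.165, 0.986], [0.001, 0.986, 0.165], [-1.0, 0.002, -0.008]]
wrist_force: [-0.1, 0.6, -0.2]
finger_gap: 0.0001
```

```bash
python3 - <<'E'
from h import *
stat()
im=cv2.cvtColor(imaging.camera("wrist"),cv2.COLOR_RGB2BGR); cv2.imwrite("pics/wrist8.png",im)
im=cv2.cvtColor(imaging.camera("scene"),cv2.COLOR_RGB2BGR); c=im[140:250,225:385]; cv2.imwrite("pics/scene8c.png",cv2.resize(c,None,fx=5,fy=5,interpolation=cv2.INTER_CUBIC))
stat()
w=d2w((0,-228)); print(row(w,.052,TH-np.pi/2))
E
```

```text
t 14.98 dock [  -1.6 -230.5] z 127.8 yaw rel dock -1.575 F [-0.14  0.62 -0.24] gap 0.0001
t 15.08 dock [  -1.4 -230.5] z 128.5 yaw rel dock -1.566 F [ 0.69 -0.12 -0.2 ] gap -0.0
(array([76.5,  2.4,  1.9]), np.float64(0.0045))
```

View pics/wrist8.png

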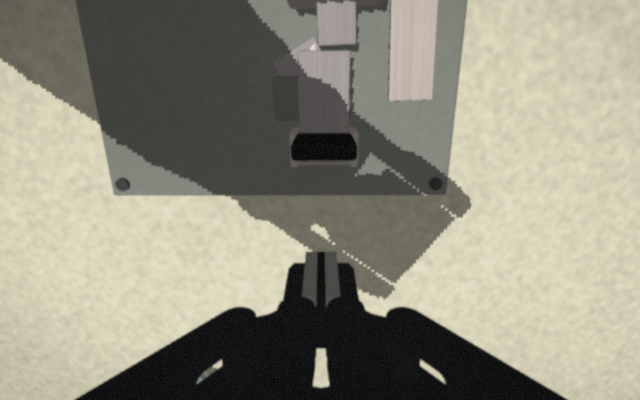

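View pics/scene8c.png

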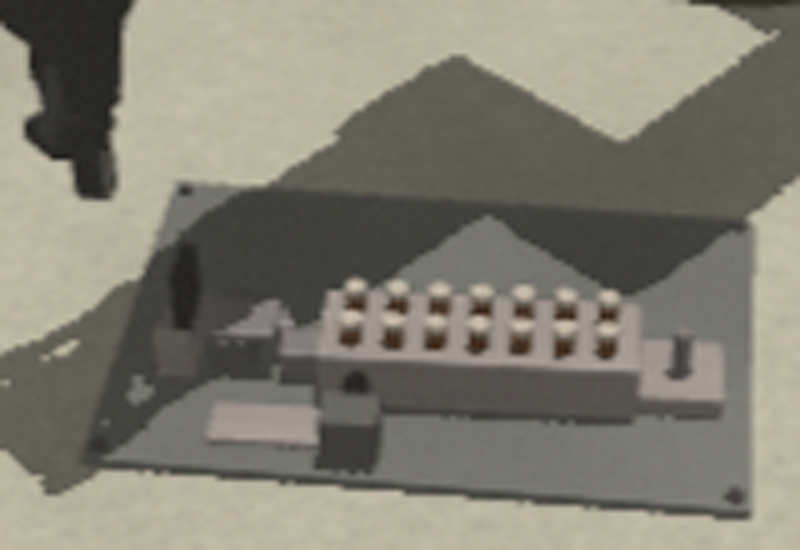

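```bash
python3 - <<'E'
from h import *
for uv in [(324,160),(324,133),(292,150),(356,150)]: print(uv,w2d(wray(uv,.081)).round(1),w2d(wray(uv,.041)).round(1))
E
```

```text
(324, 160) [  -0.2 -189.9] [   0.  -198.6]
(324, 133) [  -0.3 -175.4] [  -0.2 -181. ]
(292, 150) [ -17.4 -184.6] [ -20.8 -192.1]
(356, 150) [  16.9 -184.3] [  20.7 -191.9]
```

Emit:
{"fn": "step_arm", "kwargs": {"increments": [[-1,30,0,1,0],[-1,60,0,2,0],[-1,75,0,2,0],[-1,75,0,2,0],[-1,75,0,2,0]]}}

```text
t: 15.5
tcp_pos: [0.6059, -0.2698, 0.053]
tcp_rot: [[-0.009, -0.177, 0.984], [0.001, 0.984, 0.177], [-1.0, 0.003, -0.008]]
wrist_force: [-0.4, 0.2, 0.8]
finger_gap: 0.0002
```

Emit:
{"fn": "step_arm", "kwargs": {"increments": [[-1,0,7,0,0],[-1,0,14,0,0],[-1,0,20,0,0],[-1,0,24,0,0],[-1,0,27,0,0],[-1,0,30,0,0],[-1,0,33,0,0],[-1,0,36,0,0]]}}

```text
t: 16.17
tcp_pos: [0.5998, -0.2344, 0.0535]
tcp_rot: [[-0.008, -0.177, 0.984], [0.001, 0.984, 0.177], [-1.0, 0.002, -0.007]]
wrist_force: [1.1, -2.8, 1.6]
finger_gap: 0.0
```

Emit:
{"fn": "step_arm", "kwargs": {"increments": [[-1,0,2,0,0],[-1,0,4,0,0],[-1,0,6,0,0],[-1,0,8,0,0],[-1,0,10,0,0]]}}

```text
t: 16.58
tcp_pos: [0.598, -0.2245, 0.0536]
tcp_rot: [[-0.007, -0.176, 0.984], [0.0, 0.984, 0.176], [-1.0, 0.002, -0.007]]
wrist_force: [0.8, -2.9, 0.8]
finger_gap: 0.0001
```

```bash
python3 - <<'E'
from h import *
stat()
E
```

```text
t 16.58 dock [  -0.2 -184.4] z 53.6 yaw rel dock -1.564 F [ 0.8  -2.93  0.82] gap 0.0001
```

Pushing the bolt at about 3 N as expected; go on more slowly to its stop.

Emit:
{"fn": "step_arm", "kwargs": {"increments": [[-1,0,1.5,0,0],[-1,0,3,0,0],[-1,0,4.5,0,0],[-1,0,6,0,0]]}}

```text
t: 16.92
tcp_pos: [0.5973, -0.2202, 0.0538]
tcp_rot: [[-0.006, -0.176, 0.984], [-0.003, 0.984, 0.176], [-1.0, -0.002, -0.006]]
wrist_force: [6.7, -24.4, -6.6]
finger_gap: -0.0001
```

Emit:
{"fn": "step_arm", "kwargs": {"increments": [[-1,0,1,0,0],[-1,0,2,0,0],[-1,0,3,0,0]]}}

```text
t: 17.17
tcp_pos: [0.5973, -0.2202, 0.0539]
tcp_rot: [[-0.003, -0.175, 0.985], [-0.008, 0.984, 0.175], [-1.0, -0.007, -0.004]]
wrist_force: [9.5, -30.0, -9.0]
finger_gap: -0.0
```

Emit:
{"fn": "step_arm", "kwargs": {"increments": [[-1,0,0.7,0,0],[-1,0,1.4,0,0],[-1,0,2,0,0]]}}

```text
t: 17.42
tcp_pos: [0.5971, -0.2204, 0.054]
tcp_rot: [[-0.001, -0.175, 0.985], [-0.011, 0.985, 0.175], [-1.0, -0.011, -0.003]]
wrist_force: [4.7, -21.8, -5.6]
finger_gap: 0.0007
```

Emit:
{"fn": "step_arm", "kwargs": {"increments": [[-1,0,0.7,0,0],[-1,0,1.4,0,0],[-1,0,2,0,0]]}}

```text
t: 17.67
tcp_pos: [0.5969, -0.2205, 0.0541]
tcp_rot: [[0.0, -0.174, 0.985], [-0.014, 0.985, 0.174], [-1.0, -0.014, -0.002]]
wrist_force: [5.6, -21.5, -6.1]
finger_gap: -0.0002
```

Emit:
{"fn": "step_arm", "kwargs": {"increments": [[-1,0,-3,0,0],[-1,0,-15,0,0],[-1,0,-35,0,0],[-1,-30,-50,0,0],[-1,-70,-50,0,0],[-1,-75,-50,0,0],[-1,-75,-50,0,0]]}}

```text
t: 18.25
tcp_pos: [0.6066, -0.2696, 0.133]
tcp_rot: [[0.005, -0.174, 0.985], [-0.016, 0.985, 0.174], [-1.0, -0.017, 0.002]]
wrist_force: [0.2, 0.4, 0.4]
finger_gap: 0.0001
```

```bash
python3 - <<'E'
from h import *
stat()
im=cv2.cvtColor(imaging.camera("wrist"),cv2.COLOR_RGB2BGR); cv2.imwrite("pics/wrist9.png",im)
im=cv2.cvtColor(imaging.camera("scene"),cv2.COLOR_RGB2BGR); c=im[140:250,225:385]; cv2.imwrite("pics/scene9c.png",cv2.resize(c,None,fx=5,fy=5,interpolation=cv2.INTER_CUBIC))
stat()
E
```

```text
t 18.25 dock [   0.5 -230.3] z 133.0 yaw rel dock -1.567 F [0.17 0.44 0.43] gap 0.0001
t 18.35 dock [  -0.5 -229.1] z 129.2 yaw rel dock -1.567 F [ 0.61 -0.52 -0.29] gap -0.0002
```

View pics/wrist9.png

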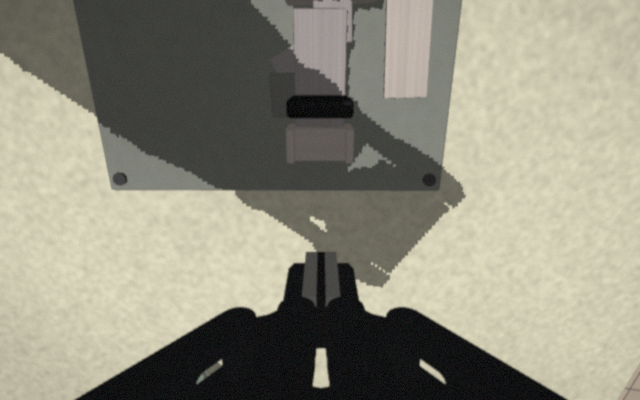

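View pics/scene9c.png

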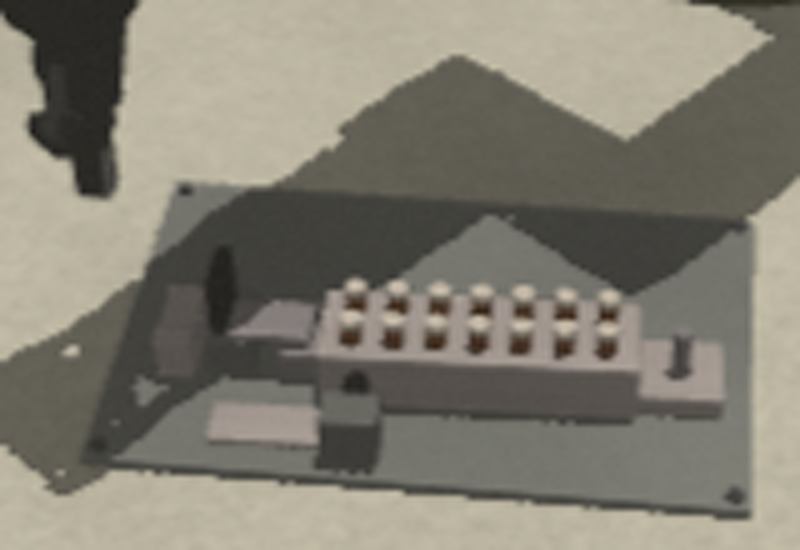

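```bash
python3 - <<'E'
from h import *
from scipy import ndimage
px=lambda p:(np.array(p)+.5)/5-.5+np.array((225,140))
A=w2d(ray("scene",px((185,243)),.081));B=w2d(ray("scene",px((222,247)),.081));print(A,B,B-A)
# subpixel: dark tab blobs upper part in both pictures
for f in("scene8c","scene9c"):
    im=cv2.imread(f"pics/{f}.png").max(2); m=np.zeros_like(im); m[225:325,160:250]=(im[225:325,160:250]<45)
    n,l,s,c=cv2.connectedComponentsWithStats(m); k=1+np.argmax(s[1:,4]); print(f,s[k],c[k],w2d(ray("scene",px(c[k]),.063)))
for uv in [(320,117),(320,97)]: print(w2d(wray(uv,.081)).round(1))
E
```

```text
[ -16.9998482 -187.7673712] [ -15.71892123 -165.09350685] [ 1.28092697 22.67386435]
scene8c [ 171  246   28   79 1566] [184.76309068 285.52298851] [   0.78238632 -185.87836316]
scene9c [ 207  248   29   77 1549] [220.5319561  287.33892834] [ 1.22435691e-01 -1.64359087e+02]
[  -1.4 -166.4]
[  -1.4 -156.4]
```

```bash
python3 - <<'E'
from h import *
print("plate end",w2d(wray((320,9),.041)).round(1))
p=d2w((0,-170)); print(row(p,.17,TH-np.pi/2), row(d2w((-75,-200)),.17,TH-np.pi/2))
E
```

```text
plate end [  -1.8 -110.2]
(array([-41.6,  58.6,   0.7]), np.float64(0.0041)) (array([-40.9,  28.9, -74.5]), np.float64(0.0041))
```

Emit:
{"fn": "step_arm", "kwargs": {"increments": [[-1,-30,0,-25,0],[-1,-60,0,-45,0],[-1,-80,20,-60,0],[-1,-90,40,-70,0],[-1,-90,55,-75,0],[-1,-90,60,-75,0],[-1,-90,60,-75,0]]}}

```text
t: 18.93
tcp_pos: [0.5209, -0.2205, 0.2178]
tcp_rot: [[-0.002, -0.175, 0.985], [-0.013, 0.984, 0.175], [-1.0, -0.012, -0.004]]
wrist_force: [0.5, 0.6, -0.1]
finger_gap: -0.0
```

```bash
python3 - <<'E'
from h import *
stat()
im=cv2.cvtColor(imaging.camera("wrist"),cv2.COLOR_RGB2BGR); cv2.imwrite("pics/wrist10.png",im)
stat()
E
```

```text
t 18.93 dock [ -75.6 -167.3] z 217.8 yaw rel dock -1.566 F [ 0.5   0.62 -0.15] gap -0.0
t 18.98 dock [ -75.4 -168.1] z 217.6 yaw rel dock -1.566 F [ 0.49 -0.2  -0.09] gap 0.0
```

View pics/wrist10.png

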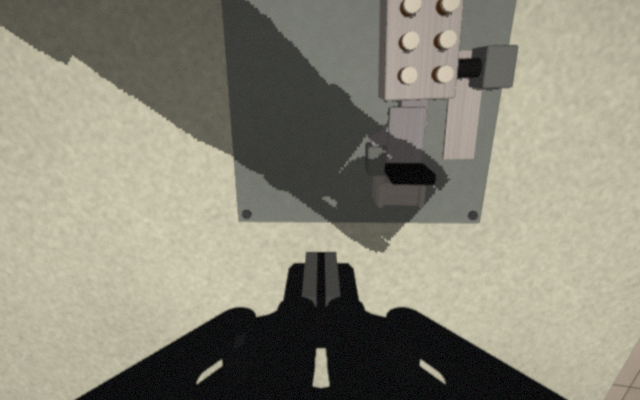

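```bash
python3 - <<'E'
from station import ticket
print(ticket.hand_in())
E
```

```text
the job is handed in; nothing more can be done
None
```

I swung the tray round to its stop, pushed the bolt across and backed clear at about 19 s of the 48 s allowed. The job is handed in. No verdict was reported, so the result rests on my own checks.

**Tray:**
- I pushed it with shut fingers about 195 mm from the post until the force dropped and then rose against the buffer.
- At the stop it held at about 10 N, the highest wrist-force reading along the push; the force is only read at the end of each move.
- After I backed off it stayed there. The wrist picture shows the tooth's point out behind the tongue, whose tip is at about dock x +4 to +6 mm.

**Bolt:**
- It moved at about 3 N and then met a hard stop, with readings up to about 30 N at the tab.
- The pictures show the plate over the tongue, with a visible gap to the tray body, so the tray was not blocking it.
- I measured 21.5 to 22.7 mm of travel. The 22.5 mm needed is only certain if I add the unknown 0 to 4 mm starting offset, so I am relying on the hard stop as well.

**Other things:** I never came near the bottle, beaker or jar, and they were not measured again at the end.

**Disagreements:**
- The tray started at about -0.61 rad from the dock's yaw, not the stated -0.25 to -0.42. Three camera views agreed on this.
- There was an early bump of about 6 N, with the tongue tip about 34 to 45 mm short of where it finished, which then fell to about 0. I did not take it for the click, because the tray still moved on freely.

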